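Lock off the worn dispenser tap

ROBOT

A 6-joint arm with a two-finger parallel gripper is mounted at the origin on a cart in front of the work surface, level with it; the furniture and walls round the work are solid. World frame = base frame: x ahead of the robot, y to its left, z up, the work surface at z = 0. Lengths are in m, angles in rad, forces in N, time in s.
With the tool pointing down it reaches from about 0.275 to 0.85 m from the base axis. Payload 5.2 kg.
Tool frame: the origin (TCP) lies midway between the tips of the shut fingers; the grasp point (between the pads) lies 19 mm behind it; x points along the fingers, y is the direction in which the jaws open and shut, and the axes are right-handed (so a half turn about x gives the same grasp; the last joint's range is limited). The gripper opens to 85 mm and grips with 20 to 120 N. Pads are 22 mm wide; open, the fingers measure 114 mm over their backs; the gripper's body (76 mm by 85 mm) begins 54 mm behind the grasp point. The pads swing forward as they close: fully open they stand 13 mm farther back than shut.
Start: joints at [-1.51, 0.259, 1.535, -0, 1.348, -0.203], TCP at [0.143, -0.531, 0.231] pointing down, gripper open.
Joint ranges: [-3.14, 3.14], [-0.91, 2.08], [0.19, 2.58], [-1.22, 4.36], [0.22, 2.71], [-3.12, 3.12]. Speed limits (rad/s): [2.57, 2.57, 3.14, 3.14, 3.14, 3.14].

INTERFACE

Orientations are given as a 3x3 rotation matrix whose columns are the frame's x, y, z axes.
In Python, from rig import telemetry, imaging, ctrl gives the robot as it stands. The module is installed in compiled form; this text tells all that it offers.
- The arm moves only by the tool move_arm, never from a script. Its argument "steps" is a list of rows, each a list of 5 numbers: the shift along the tool's x, y, z in mm, then the turn about the tool's x in rad, then the opening, from 0 (shut) to 1 (fully open). A call has 1 to 5 rows; each row is the pose to reach, as a shift and turn from the pose commanded when the call began, along the tool's axes at that moment; what a row does not reach only later rows make up. A row lasts 1/12 s, in which the tool goes at most 41.7 mm and 7.16 degrees, less where a joint would pass 70% of its speed; a pose out of reach is approached as far as the arm can. A call with a gripper value outside its range is refused whole. The fingers move at their own pace and stop on an object; "squeeze" is the grip in N (left out, the last holds). Time passes only in rows, so rows that repeat a pose let the fingers close. It gives the time, the measured TCP pose, the force and the opening at its end, in the units of the state.
- telemetry.sense(): the state, without advancing time (a new reading comes with each control period).
- imaging.snapshot(name): name is "side" or "top"; returns a dict with "image" (420x560x3 uint8, red, green, blue), "intrinsics" (3x3 intrinsics, pixels), "origin" and "rotation" of the camera in the world. Camera axes: x right, y down, z forward; pixel columns grow to the right and rows downward; lengths in m; the calibration is good to about 2 mm. A picture is of the moment at which its call begins. There is no depth.
- ctrl.finish_job(): hands the job in, once; it reports no verdict.
The state is a dict: "time_s": time; "joint_positions": joint angles; "joint_vel": joint speeds; "joint_torque": joint torques, N m; "eef_pos": TCP position; "orientation": TCP orientation; "ft_force": force on the tool from outside, world axes, zero at the start; "ft_torque": the same for the moment, N m; "opening": finger opening in m.
Only numpy, scipy, OpenCV 4.12 (cv2) and the standard library are available. Lean on these libraries where they do the work, as an engineer would, in place of code of your own. Each camera call takes 0.05 s, during which the arm holds its last target.

TASK

One of the three tap levers on the drinks dispenser has worn loose at its pivot; they look alike, so find it by feel: nudge each lever gently at its handle, first away from you and then back towards you, until it stops each time. Pick up the steel lock-off sleeve and lower it gently over the loose lever until it stands fully down and upright on the dispenser's flat top, and let go. Do not clamp or force the levers, and leave the glass, the jigger and the bottle stopper where they are.

Things in the scene. Friction and masses are not known exactly. Their poses are not given: they have to be found in the camera images.
- dispenser: Steel box fixed on the worktop, 90 mm deep (own x, away from the robot), 280 mm wide (own y, to the left), 120 mm tall. Origin: centre of its underside. Three levers rise from its flat top at own x = 0, y = +90, 0, -90 mm; each tips to and fro along own x only. Fixed spouts reach to own x = -76 mm, below 85 mm height. Fingers must not press on box or levers with over 25 N.
- top_left (a point): Top of the left lever (dispenser's y = +90 mm), 190 mm above the worktop, 70 above the dispenser's top. All three levers are alike: wooden barrel, 18 mm diameter, over the upper 40 mm, on a steel stem of 9 mm. They start about upright. The pivot lies 90 mm under this point, inside the box.
- top_middle (a point): Top of the middle lever (dispenser's y = 0), as the left one. A sound lever's top moves about 1 to 2 mm either way from upright to a firm, slightly springy stop, the worn one's about 8 mm either way. Between its stops any lever resists with less than 1 N and stays where it is left.
- top_right (a point): Top of the right lever (dispenser's y = -90 mm), as the left one. Which one of the three levers is worn changes from run to run and cannot be seen.
- sleeve: Loose lock-off sleeve standing on the worktop to the left of the dispenser: a plain dark steel tube, 50 mm outside diameter, 38 mm inside, 50 mm tall, open at both ends, about 0.12 kg. Origin: centre of its lower end; own z up along the tube. Over a lever, standing on the dispenser's top, it leaves the uppermost 20 mm of the handle showing.
- glass: Bystander: loose tumbler, 84 mm across, 106 mm tall, right of the dispenser. Origin: centre of its underside.
- measure: Bystander: loose hourglass-shaped steel jigger, 44 mm across, 88 mm tall, left at the back. Origin: centre of its underside.
- stopper: Bystander: loose bottle stopper standing on its end, 37 mm across, 73 mm tall, left at the back. Origin: centre of its underside.
Mind the look-alikes: they are no part of the job. What is meant by the sleeve is not blue, and is the larger of those in its own colour.

How it is judged:
By the outcome, as a careful person would: the job done as asked, in the order asked, and still so for the second after the job is handed in, with the robot touching nothing.
It also fails if it takes over 64 s, if anything falls off the work surface, if the arm or the gripper's body presses on something with over 40 N, if the wrist force passes 120 N, or if a joint passes its speed limit or range.

## Working session

There is one attempt and no reset: what is moved stays moved. The work goes in short steps, Python scripts to look and compute and a tool call to move; the robot and the scene stay as the last step left them, time stands still between calls to the robot, and variables do not carry over. Pictures are saved under pics/ and viewed, and the job is handed in when it is done.

Besides the shell and the picture viewer there is one more tool, called after ">>>" as name([rows], argument=value, ...), one row to a line, values as JSON. move_arm: Moves the arm, as the interface text tells. Its arguments: {"type":"object","properties":{"steps":{"type":"array"},"squeeze":{"type":"number"}},"required":["steps"]}

```bash
mkdir -p pics; python3 - <<'E'
from rig import telemetry, imaging
import cv2,json,numpy as np
s=telemetry.sense()
for k,v in s.items(): print(k,np.round(v,4).tolist())
for n in("side","top"):
    d=imaging.snapshot(n); cv2.imwrite(f"pics/{n}0.png",cv2.cvtColor(d["image"],cv2.COLOR_RGB2BGR))
    np.savez(f"cam_{n}.npz",K=d["intrinsics"],o=d["origin"],R=d["rotation"])
    print(n,np.round(d["intrinsics"],1).tolist(),np.round(d["origin"],4).tolist(),np.round(d["rotation"],4).tolist())
E
```

```text
time_s 0.0
joint_positions [-1.5098, 0.2594, 1.5361, 0.0, 1.348, -0.2028]
joint_vel [0.0014, -0.002, -0.0007, 0.0006, -0.0003, 0.0005]
joint_torque [0.0003, -44.6032, -29.057, -0.0005, 0.0117, -0.0]
eef_pos [0.1434, -0.5304, 0.2305]
orientation [[-0.0001, 0.2607, -0.9654], [0.0019, -0.9654, -0.2607], [-1.0, -0.0018, -0.0004]]
ft_force [-0.3827, 0.2111, 0.2618]
ft_torque [0.0243, -0.0553, -0.0075]
opening 0.0853
side [[490.2, 0.0, 275.5], [0.0, 490.2, 211.4], [0.0, 0.0, 1.0]] [-0.3303, -0.2105, 1.3508] [[0.2448, -0.8023, 0.5444], [-0.9695, -0.211, 0.125], [0.0146, -0.5584, -0.8295]]
top [[405.8, 0.0, 278.8], [0.0, 405.8, 213.5], [0.0, 0.0, 1.0]] [0.2501, -0.0259, 1.4034] [[0.0171, -0.9831, 0.1823], [-0.9999, -0.0167, 0.0036], [-0.0005, -0.1823, -0.9832]]
```

View pics/side0.png

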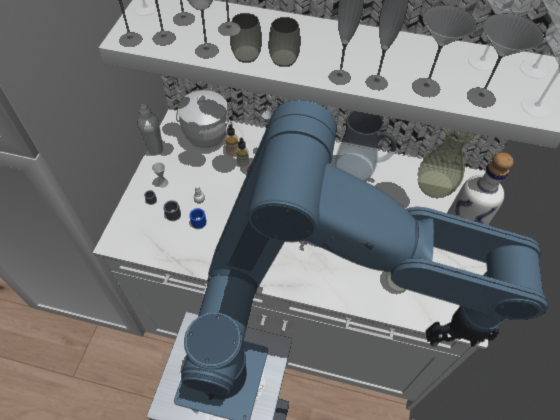

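View pics/top0.png

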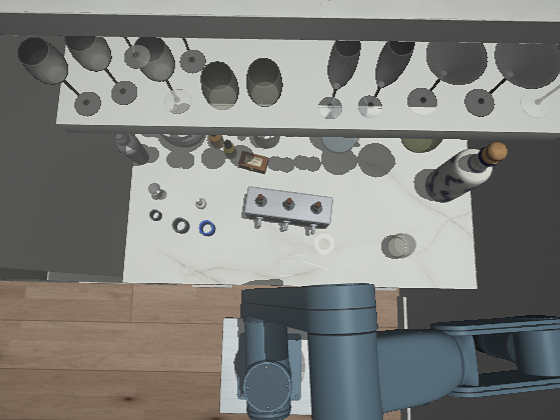

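The top view shows the dispenser at about (288,207) with its three levers. There are two dark rings, at (180,226) and a smaller one at (155,215), and a blue ring at (207,228). The sleeve is the larger dark ring. I'll enlarge this area.

```bash
python3 - <<'E'
import cv2
im=cv2.imread("pics/top0.png")
cv2.imwrite("pics/c1.png",cv2.resize(im[180:250,235:345],None,fx=7,fy=7,interpolation=cv2.INTER_CUBIC))
cv2.imwrite("pics/c2.png",cv2.resize(im[175:245,140:230],None,fx=8,fy=8,interpolation=cv2.INTER_CUBIC))
E
```

```text
(no output)
```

View pics/c1.png

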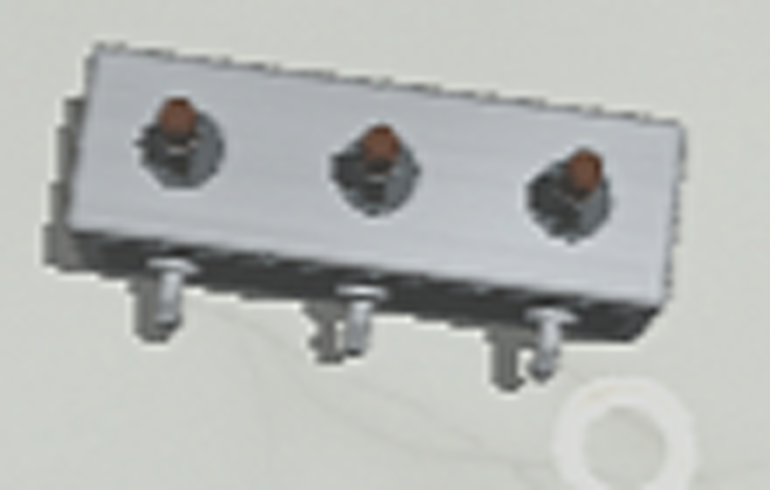

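View pics/c2.png

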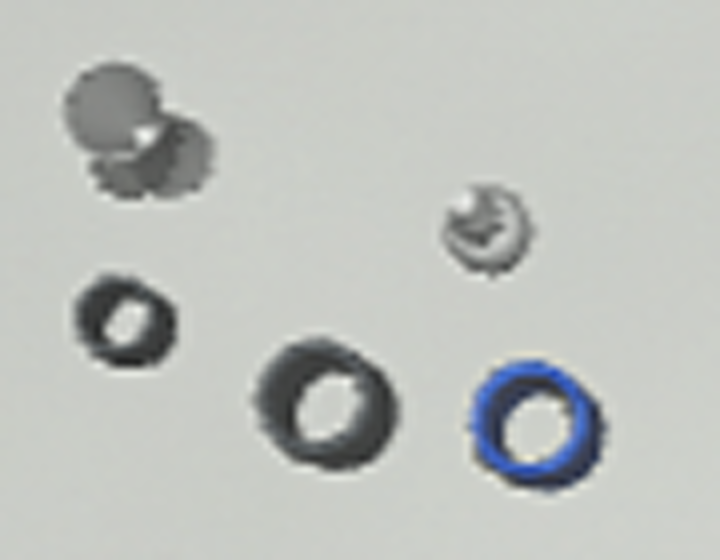

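```bash
cat > h.py <<'E'
import numpy as np
from scipy.optimize import least_squares
C={n:np.load(f"cam_{n}.npz") for n in("side","top")}
def proj(P,n="top"):
    c=C[n]; q=(np.atleast_2d(P)-c["o"])@c["R"]; q=q@c["K"].T
    return q[:,:2]/q[:,2:]
def ray(uv,z,n="top"):
    c=C[n]; d=c["R"]@np.linalg.solve(c["K"],[*uv,1]); return c["o"]+d*(z-c["o"][2])/d[2]
def crop(p,o,f): return (np.array(p,float)+.5)/f-.5+np.array(o)
def circ(x,y,z,r):
    t=np.linspace(0,2*np.pi,72); return np.c_[x+r*np.cos(t),y+r*np.sin(t),0*t+z]
E
python3 - <<'E'
from h import *
cr=crop([(95,48),(682,125),(660,303),(70,225)],(235,180),7)
lv=crop([(178,115),(382,142),(586,167)],(235,180),7)
own=np.array([[.045,.14,.12],[.045,-.14,.12],[-.045,-.14,.12],[-.045,.14,.12],[0,.09,.19],[0,0,.19],[0,-.09,.19]])
def W(p):
    c,s=np.cos(p[2]),np.sin(p[2]); return own@np.array([[c,-s,0],[s,c,0],[0,0,1]]).T+[p[0],p[1],0]
obs=np.r_[cr,lv]
r=least_squares(lambda p:(proj(W(p))-obs).ravel(),[.5,0,0])
print("disp",r.x,"deg",np.degrees(r.x[2]));print(np.round(r.fun.reshape(-1,2),2));print(np.round(W(r.x)[4:],4))
def fitring(ext,o,f,R,H):
    a=crop(ext[:2],o,f);b=crop(ext[2:],o,f);ob=np.r_[a,b]
    def g(p):
        q=proj(np.r_[circ(*p,0,R),circ(*p,H,R)]); return np.r_[q.min(0),q.max(0)]-ob
    r=least_squares(g,[.4,.3]);return r.x,r.fun
print("sleeve",fitring((257,337,400,472),(140,175),8,.025,.05))
print("small",fitring((75,272,178,370),(140,175),8,.018,.036))
print("blue",fitring((470,358,607,492),(140,175),8,.025,.05))
print("glass",ray((400,246),0.05),"stopper",ray(crop((488,232),(140,175),8),.05),"jig",ray(crop((113,108),(140,175),8),.088))
E
```

```text
disp [ 0.51824472 -0.05179423 -0.1159914 ] deg -6.64581796551599
[[-0.56 -0.96]
 [ 1.04 -0.84]
 [ 1.13  0.92]
 [-1.09  0.66]
 [-0.18 -0.02]
 [-0.2  -0.07]
 [-0.12  0.17]]
[[ 0.5287  0.0376  0.19  ]
 [ 0.5182 -0.0518  0.19  ]
 [ 0.5078 -0.1412  0.19  ]]
sleeve (array([0.4588529 , 0.31517649]), array([-0.07288803,  0.1251354 ,  0.0755164 , -0.1284262 ]))
small (array([0.49522887, 0.40703244]), array([-0.30414011,  0.0916117 ,  0.31197727, -0.09490525]))
blue (array([0.45149713, 0.2245635 ]), array([ 0.00518694,  0.09022957, -0.00537213, -0.09212432]))
glass [ 0.39744935 -0.42781641  0.05      ] stopper [0.53088515 0.24616298 0.05      ] jig [0.57312762 0.39764172 0.088     ]
```

```bash
cat > go.py <<'E'
import sys,numpy as np
from rig import telemetry
s=telemetry.sense(); R=np.array(s["orientation"]); p=np.array(s["eef_pos"])
x,y,z=map(float,sys.argv[1:4]); ang=float(sys.argv[4]) if len(sys.argv)>4 else -6.65
d=R.T@(np.array([x,y,z])-p)*1000
cur=np.arctan2(R[1,1],R[0,1]); t=-(np.radians(ang)-cur)
t=(t+np.pi)%(2*np.pi)-np.pi
print("t",round(s["time_s"],2),"pos",np.round(p,4),"shift",np.round(d,1),"turn",round(t,3),"open",round(float(s["opening"]),4),"F",np.round(s["ft_force"],2), "dn",np.round(R[:,0],3))
E
python3 go.py 0.508 -0.141 0.28
python3 - <<'E'
from h import *
# shelf lower-left front corner / heights
from scipy.optimize import least_squares
r=least_squares(lambda P:np.r_[proj(P,"top")[0]-(57,128),proj(P,"side")[0]-(107,60)],[.6,.5,.5]);print(r.x,r.fun)
E
```

```text
t 0.1 pos [ 0.1434 -0.5305  0.2306] shift [ -48.9 -281.  -453.6] turn -1.191 open 0.0853 F [ 1.07 -0.06  0.19] dn [-0.     0.002 -1.   ]
[0.64028338 0.52494461 0.44259129] [ 5.03319784 -1.2804746  -5.87109887 -0.91609196]
```

>>> move_arm([
  [-49, -281, -454, -1.19, 0.6],
  [-49, -281, -454, -1.19, 0.6],
  [-49, -281, -454, -1.19, 0.6],
  [-49, -281, -454, -1.19, 0.6],
  [-49, -281, -454, -1.19, 0.6],
])

```text
time_s: 0.52
eef_pos: [0.286, -0.3778, 0.2501]
orientation: [[-0.0, 0.78, -0.626], [0.001, -0.626, -0.78], [-1.0, -0.001, -0.001]]
ft_force: [1.6, 0.3, -0.5]
opening: 0.0512
```

```bash
python3 go.py 0.508 -0.141 0.28
```

```text
t 0.52 pos [ 0.286  -0.3778  0.2501] shift [ -29.7   24.8 -323.7] turn -0.561 open 0.0512 F [ 1.59  0.34 -0.46] dn [-0.     0.001 -1.   ]
```

>>> move_arm([
  [-30, 25, -324, -0.56, 0.6],
  [-30, 25, -324, -0.56, 0.6],
  [-30, 25, -324, -0.56, 0.6],
  [-30, 25, -324, -0.56, 0.6],
  [-30, 25, -324, -0.56, 0.6],
])

```text
time_s: 0.93
eef_pos: [0.4289, -0.2271, 0.2695]
orientation: [[-0.0, 0.993, -0.115], [0.0, -0.115, -0.993], [-1.0, -0.0, -0.0]]
ft_force: [0.3, -0.8, 0.5]
opening: 0.0515
```

```bash
python3 go.py 0.508 -0.141 0.25
```

```text
t 0.93 pos [ 0.4289 -0.2271  0.2695] shift [ 19.5  68.6 -94.7] turn 0.0 open 0.0515 F [ 0.34 -0.76  0.5 ] dn [-0.  0. -1.]
```

>>> move_arm([
  [20, 68.5, -94.5, 0, 0.6],
  [20, 68.5, -94.5, 0, 0.6],
  [20, 68.5, -94.5, 0, 0.6],
  [20, 68.5, -94.5, 0, 0.6],
  [20, 68.5, -94.5, 0, 0.6],
])

```text
time_s: 1.35
eef_pos: [0.5079, -0.1417, 0.2484]
orientation: [[-0.002, 0.993, -0.118], [0.001, -0.118, -0.993], [-1.0, -0.002, -0.001]]
ft_force: [-0.5, -0.5, -0.1]
opening: 0.051
```

```bash
python3 go.py 0.508 -0.141 0.158; python3 - <<'E'
from rig import imaging
import cv2
for n in("side","top"):
    d=imaging.snapshot(n); im=cv2.cvtColor(d["image"],cv2.COLOR_RGB2BGR)
    c=im[150:270,200:360]
    cv2.imwrite(f"pics/{n}1.png",cv2.resize(c,None,fx=4.5,fy=4.5,interpolation=cv2.INTER_CUBIC))
E
```

```text
t 1.35 pos [ 0.5079 -0.1417  0.2484] shift [90.4  0.3 -0.7] turn -0.002 open 0.051 F [-0.52 -0.55 -0.08] dn [-0.002  0.001 -1.   ]
```

View pics/side1.png

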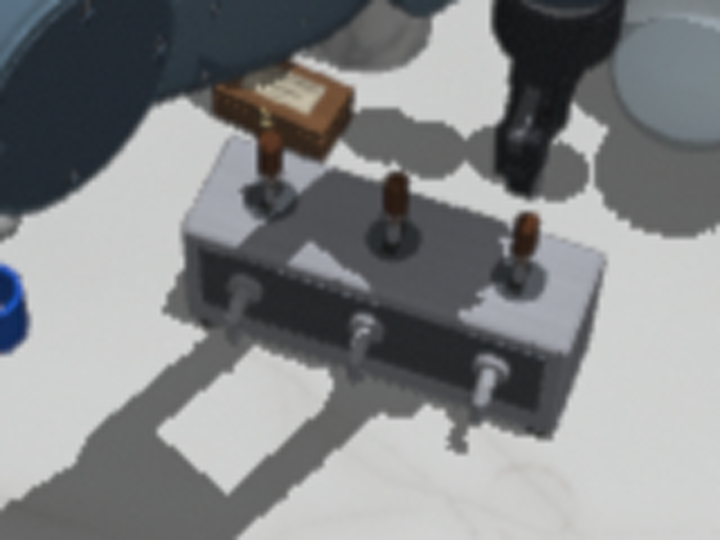

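View pics/top1.png

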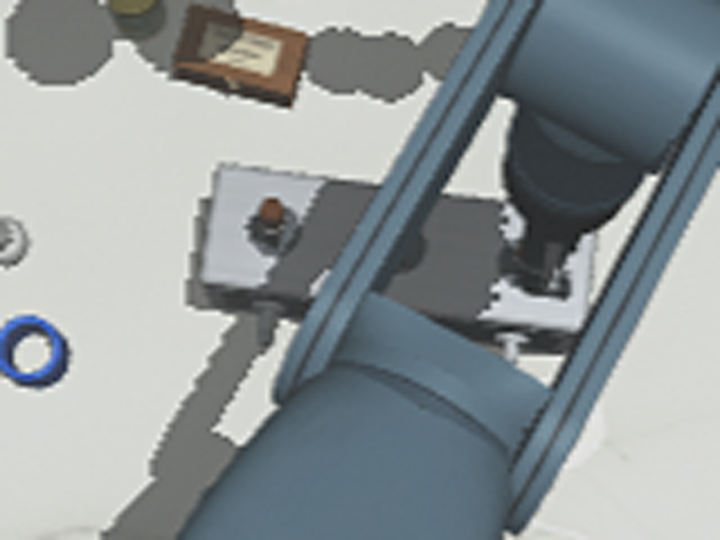

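```bash
python3 - <<'E'
from h import *
P=np.array([[ 0.5287,0.0376,0.19],[0.5182,-0.0518,0.19],[0.5078,-0.1412,0.19],[.5079,-.1417,.2484]])
print(((proj(P,"side")-[200,150]+.5)*4.5-.5).round(1))
E
```

```text
[[270.4 137.1]
 [398.  177.1]
 [528.6 218. ]
 [537.4 163.8]]
```

The side view agrees with the fitted lever tops to about 2 crop pixels (the fingers hang directly above the right lever at crop (527,215)), so I'll descend astride it.

>>> move_arm([
  [30, 0, 0, 0, 0.6],
  [60, 0, 0, 0, 0.6],
  [90, 0, 0, 0, 0.6],
  [90, 0, 0, 0, 0.6],
  [90, 0, 0, 0, 0.6],
])

```text
time_s: 1.87
eef_pos: [0.506, -0.1444, 0.1589]
orientation: [[-0.003, 0.992, -0.124], [0.001, -0.124, -0.992], [-1.0, -0.003, -0.001]]
ft_force: [0.1, 0.8, 0.5]
opening: 0.0512
```

>>> move_arm([
  [0, 3, 0, 0, 0.6],
  [0, 6, 0, 0, 0.6],
  [0, 9, 0, 0, 0.6],
  [0, 11, 0, 0, 0.6],
  [0, 11, 0, 0, 0.6],
])

```text
time_s: 2.28
eef_pos: [0.5195, -0.1453, 0.1605]
orientation: [[0.002, 0.993, -0.122], [-0.001, -0.122, -0.993], [-1.0, 0.002, 0.001]]
ft_force: [-0.3, -0.0, 0.8]
opening: 0.0514
```

>>> move_arm([
  [0, 1, 0, 0, 0.6],
  [0, 2, 0, 0, 0.6],
  [0, 3, 0, 0, 0.6],
  [0, 3, 0, 0, 0.6],
])

```text
time_s: 2.62
eef_pos: [0.5216, -0.1452, 0.1595]
orientation: [[-0.0, 0.993, -0.122], [0.0, -0.122, -0.993], [-1.0, -0.0, -0.0]]
ft_force: [-1.2, -0.5, -0.3]
opening: 0.0513
```

>>> move_arm([
  [0, 1, 0, 0, 0.6],
  [0, 2, 0, 0, 0.6],
  [0, 2, 0, 0, 0.6],
])

```text
time_s: 2.87
eef_pos: [0.5232, -0.1454, 0.1594]
orientation: [[-0.001, 0.993, -0.122], [0.0, -0.122, -0.993], [-1.0, -0.001, -0.0]]
ft_force: [-0.7, -0.1, 0.2]
opening: 0.051
```

>>> move_arm([
  [0, 1, 0, 0, 0.6],
  [0, 2, 0, 0, 0.6],
  [0, 2, 0, 0, 0.6],
])

```text
time_s: 3.12
eef_pos: [0.5239, -0.1455, 0.1593]
orientation: [[-0.004, 0.993, -0.121], [0.001, -0.121, -0.993], [-1.0, -0.004, -0.0]]
ft_force: [-5.7, -0.1, 3.9]
opening: 0.0512
```

>>> move_arm([
  [0, 1, 0, 0, 0.6],
  [0, 1, 0, 0, 0.6],
  [0, 1, 0, 0, 0.6],
])

```text
time_s: 3.37
eef_pos: [0.5241, -0.1455, 0.1593]
orientation: [[-0.005, 0.993, -0.121], [0.001, -0.121, -0.993], [-1.0, -0.005, -0.0]]
ft_force: [-8.2, 1.1, 5.0]
opening: 0.0509
```

>>> move_arm([
  [0, -8, 0, 0, 0.6],
  [0, -17, 0, 0, 0.6],
  [0, -26, 0, 0, 0.6],
  [0, -30, 0, 0, 0.6],
  [0, -30, 0, 0, 0.6],
])

```text
time_s: 3.78
eef_pos: [0.4956, -0.142, 0.1596]
orientation: [[0.0, 0.993, -0.122], [0.0, -0.122, -0.993], [-1.0, 0.0, -0.0]]
ft_force: [0.2, -0.2, -0.1]
opening: 0.0516
```

>>> move_arm([
  [0, -1, 0, 0, 0.6],
  [0, -2, 0, 0, 0.6],
  [0, -2, 0, 0, 0.6],
])

```text
time_s: 4.03
eef_pos: [0.4948, -0.1421, 0.1596]
orientation: [[0.0, 0.993, -0.122], [-0.0, -0.122, -0.993], [-1.0, 0.0, 0.0]]
ft_force: [0.2, 0.3, 0.2]
opening: 0.0515
```

>>> move_arm([
  [0, -1, 0, 0, 0.6],
  [0, -2, 0, 0, 0.6],
  [0, -2, 0, 0, 0.6],
])

```text
time_s: 4.28
eef_pos: [0.4926, -0.1417, 0.1594]
orientation: [[-0.0, 0.993, -0.122], [0.0, -0.122, -0.993], [-1.0, -0.0, -0.0]]
ft_force: [-0.1, 0.6, 0.1]
opening: 0.0511
```

>>> move_arm([
  [0, -1, 0, 0, 0.6],
  [0, -2, 0, 0, 0.6],
  [0, -2, 0, 0, 0.6],
])

```text
time_s: 4.53
eef_pos: [0.4905, -0.1415, 0.1595]
orientation: [[-0.0, 0.993, -0.122], [0.0, -0.122, -0.993], [-1.0, -0.0, -0.0]]
ft_force: [-0.7, -0.1, 0.1]
opening: 0.0512
```

>>> move_arm([
  [0, -1, 0, 0, 0.6],
  [0, -2, 0, 0, 0.6],
  [0, -2, 0, 0, 0.6],
])

```text
time_s: 4.78
eef_pos: [0.4886, -0.1413, 0.1596]
orientation: [[0.0, 0.993, -0.122], [-0.0, -0.122, -0.993], [-1.0, 0.0, 0.0]]
ft_force: [0.0, -0.9, -0.2]
opening: 0.0512
```

>>> move_arm([
  [0, -1, 0, 0, 0.6],
  [0, -1, 0, 0, 0.6],
  [0, -1, 0, 0, 0.6],
])

```text
time_s: 5.03
eef_pos: [0.488, -0.1412, 0.1596]
orientation: [[0.001, 0.993, -0.122], [-0.0, -0.122, -0.993], [-1.0, 0.001, 0.0]]
ft_force: [1.6, 0.2, -0.3]
opening: 0.0512
```

>>> move_arm([
  [0, -1, 0, 0, 0.6],
  [0, -2, 0, 0, 0.6],
  [0, -2, 0, 0, 0.6],
])

```text
time_s: 5.28
eef_pos: [0.4872, -0.1412, 0.1597]
orientation: [[0.004, 0.993, -0.122], [-0.001, -0.122, -0.993], [-1.0, 0.004, 0.0]]
ft_force: [6.4, 0.3, -4.1]
opening: 0.0514
```

>>> move_arm([
  [0, -1, 0, 0, 0.6],
  [0, -1, 0, 0, 0.6],
  [0, -1, 0, 0, 0.6],
])

```text
time_s: 5.53
eef_pos: [0.4869, -0.1412, 0.1597]
orientation: [[0.005, 0.993, -0.122], [-0.001, -0.122, -0.993], [-1.0, 0.005, 0.0]]
ft_force: [9.5, -0.8, -5.6]
opening: 0.0512
```

The right lever's total travel is only about 3.5 mm, so it is sound. Next, the middle lever.

```bash
python3 go.py 0.516 -0.052 0.16
```

```text
t 5.53 pos [ 0.4869 -0.1412  0.1597] shift [ -0.2  18.  -92. ] turn -0.006 open 0.0512 F [ 9.54 -0.79 -5.55] dn [ 0.005 -0.001 -1.   ]
```

>>> move_arm([
  [0, 10, 0, -0.006, 0.6],
  [0, 20, 0, -0.006, 0.6],
  [0, 20, -31, -0.006, 0.6],
  [0, 20, -62, -0.006, 0.6],
  [0, 20, -92, -0.006, 0.6],
])

```text
time_s: 5.95
eef_pos: [0.516, -0.0513, 0.1592]
orientation: [[-0.001, 0.993, -0.117], [0.0, -0.117, -0.993], [-1.0, -0.001, -0.0]]
ft_force: [0.6, 0.5, -0.9]
opening: 0.0515
```

>>> move_arm([
  [0, 3, 0, 0, 0.6],
  [0, 6, 0, 0, 0.6],
  [0, 9, 0, 0, 0.6],
  [0, 11, 0, 0, 0.6],
  [0, 11, 0, 0, 0.6],
])

```text
time_s: 6.37
eef_pos: [0.5273, -0.0544, 0.1594]
orientation: [[0.0, 0.993, -0.117], [-0.0, -0.117, -0.993], [-1.0, 0.0, 0.0]]
ft_force: [-0.7, -0.2, 0.4]
opening: 0.0513
```

>>> move_arm([
  [0, 1, 0, 0, 0.6],
  [0, 2, 0, 0, 0.6],
  [0, 2, 0, 0, 0.6],
])

```text
time_s: 6.62
eef_pos: [0.5287, -0.054, 0.1595]
orientation: [[0.0, 0.993, -0.117], [-0.0, -0.117, -0.993], [-1.0, 0.0, 0.0]]
ft_force: [-0.3, -0.5, -0.5]
opening: 0.0514
```

>>> move_arm([
  [0, 1, 0, 0, 0.6],
  [0, 2, 0, 0, 0.6],
  [0, 2, 0, 0, 0.6],
])

```text
time_s: 6.87
eef_pos: [0.5308, -0.0538, 0.1596]
orientation: [[0.0, 0.993, -0.116], [-0.0, -0.116, -0.993], [-1.0, 0.0, 0.0]]
ft_force: [-0.7, 0.2, 1.0]
opening: 0.0516
```

>>> move_arm([
  [0, 1, 0, 0, 0.6],
  [0, 2, 0, 0, 0.6],
  [0, 2, 0, 0, 0.6],
])

```text
time_s: 7.12
eef_pos: [0.5328, -0.0539, 0.1595]
orientation: [[0.0, 0.993, -0.116], [-0.0, -0.116, -0.993], [-1.0, 0.0, 0.0]]
ft_force: [0.5, 0.2, -0.3]
opening: 0.0513
```

>>> move_arm([
  [0, 1, 0, 0, 0.6],
  [0, 2, 0, 0, 0.6],
  [0, 2, 0, 0, 0.6],
])

```text
time_s: 7.37
eef_pos: [0.5341, -0.054, 0.1594]
orientation: [[-0.001, 0.993, -0.116], [0.0, -0.116, -0.993], [-1.0, -0.001, -0.0]]
ft_force: [-2.6, 0.2, 1.8]
opening: 0.0517
```

>>> move_arm([
  [0, 1, 0, 0, 0.6],
  [0, 2, 0, 0, 0.6],
  [0, 2, 0, 0, 0.6],
])

```text
time_s: 7.62
eef_pos: [0.5347, -0.054, 0.1593]
orientation: [[-0.004, 0.993, -0.115], [0.001, -0.115, -0.993], [-1.0, -0.004, -0.0]]
ft_force: [-6.8, 0.7, 4.7]
opening: 0.0511
```

>>> move_arm([
  [0, -8, 0, 0, 0.6],
  [0, -17, 0, 0, 0.6],
  [0, -26, 0, 0, 0.6],
  [0, -31, 0, 0, 0.6],
  [0, -31, 0, 0, 0.6],
])

```text
time_s: 8.03
eef_pos: [0.5046, -0.0505, 0.1596]
orientation: [[-0.0, 0.993, -0.116], [0.0, -0.116, -0.993], [-1.0, -0.0, -0.0]]
ft_force: [0.6, -0.4, 0.2]
opening: 0.0511
```

>>> move_arm([
  [0, -2, 0, 0, 0.6],
  [0, -3, 0, 0, 0.6],
  [0, -3, 0, 0, 0.6],
])

```text
time_s: 8.28
eef_pos: [0.5029, -0.0505, 0.1596]
orientation: [[0.0, 0.993, -0.116], [-0.0, -0.116, -0.993], [-1.0, 0.0, 0.0]]
ft_force: [0.2, -0.8, -0.6]
opening: 0.0516
```

>>> move_arm([
  [0, -1, 0, 0, 0.6],
  [0, -2, 0, 0, 0.6],
  [0, -2, 0, 0, 0.6],
])

```text
time_s: 8.53
eef_pos: [0.5008, -0.0502, 0.1595]
orientation: [[-0.0, 0.993, -0.116], [0.0, -0.116, -0.993], [-1.0, -0.0, -0.0]]
ft_force: [0.6, 0.7, -0.7]
opening: 0.0513
```

>>> move_arm([
  [0, -1, 0, 0, 0.6],
  [0, -2, 0, 0, 0.6],
  [0, -2, 0, 0, 0.6],
])

```text
time_s: 8.78
eef_pos: [0.4989, -0.05, 0.1596]
orientation: [[0.0, 0.993, -0.116], [-0.0, -0.116, -0.993], [-1.0, 0.0, 0.0]]
ft_force: [1.2, -0.6, -0.5]
opening: 0.0511
```

>>> move_arm([
  [0, -1, 0, 0, 0.6],
  [0, -2, 0, 0, 0.6],
  [0, -2, 0, 0, 0.6],
])

```text
time_s: 9.03
eef_pos: [0.4981, -0.0499, 0.1597]
orientation: [[0.003, 0.993, -0.116], [-0.0, -0.116, -0.993], [-1.0, 0.003, 0.0]]
ft_force: [5.3, -0.5, -4.0]
opening: 0.0515
```

>>> move_arm([
  [0, -1, 0, 0, 0.6],
  [0, -2, 0, 0, 0.6],
  [0, -2, 0, 0, 0.6],
])

```text
time_s: 9.28
eef_pos: [0.4975, -0.0499, 0.1598]
orientation: [[0.006, 0.993, -0.116], [-0.001, -0.116, -0.993], [-1.0, 0.006, 0.0]]
ft_force: [10.3, -0.6, -6.3]
opening: 0.0509
```

The middle lever's travel is about the same (3.3 mm of play), so it is sound too. I'll feel the left one rather than assume it is loose.

```bash
python3 go.py 0.5268 0.038 0.16
```

```text
t 9.28 pos [ 0.4975 -0.0499  0.1598] shift [ -0.1  18.9 -90.7] turn -0.0 open 0.0509 F [10.25 -0.62 -6.26] dn [ 0.006 -0.001 -1.   ]
```

>>> move_arm([
  [0, 10, 0, 0, 0.6],
  [0, 21, 0, 0, 0.6],
  [0, 21, -30, 0, 0.6],
  [0, 21, -60, 0, 0.6],
  [0, 21, -90, 0, 0.6],
])

```text
time_s: 9.7
eef_pos: [0.5261, 0.038, 0.1593]
orientation: [[-0.001, 0.993, -0.118], [0.0, -0.118, -0.993], [-1.0, -0.001, 0.0]]
ft_force: [-0.8, -0.7, 0.6]
opening: 0.051
```

>>> move_arm([
  [0, 3, 0, 0, 0.6],
  [0, 6, 0, 0, 0.6],
  [0, 9, 0, 0, 0.6],
  [0, 13, 0, 0, 0.6],
  [0, 13, 0, 0, 0.6],
])

```text
time_s: 10.12
eef_pos: [0.5399, 0.0347, 0.1595]
orientation: [[0.0, 0.993, -0.117], [-0.0, -0.117, -0.993], [-1.0, 0.0, 0.0]]
ft_force: [0.2, 0.5, -0.3]
opening: 0.0511
```

>>> move_arm([
  [0, 1, 0, 0, 0.6],
  [0, 2, 0, 0, 0.6],
  [0, 3, 0, 0, 0.6],
  [0, 3, 0, 0, 0.6],
])

```text
time_s: 10.45
eef_pos: [0.5422, 0.0353, 0.1595]
orientation: [[0.0, 0.993, -0.116], [-0.0, -0.116, -0.993], [-1.0, 0.0, 0.0]]
ft_force: [-0.3, -0.1, -0.0]
opening: 0.0514
```

>>> move_arm([
  [0, 1, 0, 0, 0.6],
  [0, 2, 0, 0, 0.6],
  [0, 2, 0, 0, 0.6],
])

```text
time_s: 10.7
eef_pos: [0.5442, 0.0354, 0.1596]
orientation: [[0.0, 0.993, -0.116], [-0.0, -0.116, -0.993], [-1.0, 0.0, 0.0]]
ft_force: [-0.5, -0.6, 0.1]
opening: 0.0511
```

>>> move_arm([
  [0, 1, 0, 0, 0.6],
  [0, 2, 0, 0, 0.6],
  [0, 2, 0, 0, 0.6],
])

```text
time_s: 10.95
eef_pos: [0.5462, 0.0352, 0.1595]
orientation: [[0.0, 0.993, -0.116], [0.0, -0.116, -0.993], [-1.0, 0.0, -0.0]]
ft_force: [-0.5, -0.0, 0.1]
opening: 0.0511
```

>>> move_arm([
  [0, 1, 0, 0, 0.6],
  [0, 2, 0, 0, 0.6],
  [0, 2, 0, 0, 0.6],
])

```text
time_s: 11.2
eef_pos: [0.5482, 0.0349, 0.1595]
orientation: [[0.0, 0.993, -0.116], [-0.0, -0.116, -0.993], [-1.0, 0.0, -0.0]]
ft_force: [-0.3, 0.9, 0.8]
opening: 0.0516
```

>>> move_arm([
  [0, 1, 0, 0, 0.6],
  [0, 2, 0, 0, 0.6],
  [0, 2, 0, 0, 0.6],
])

```text
time_s: 11.45
eef_pos: [0.5495, 0.0348, 0.1594]
orientation: [[-0.001, 0.993, -0.116], [0.0, -0.116, -0.993], [-1.0, -0.001, -0.0]]
ft_force: [-2.1, 0.5, 1.0]
opening: 0.0514
```

>>> move_arm([
  [0, 1, 0, 0, 0.6],
  [0, 2, 0, 0, 0.6],
  [0, 2, 0, 0, 0.6],
])

```text
time_s: 11.7
eef_pos: [0.5502, 0.0347, 0.1592]
orientation: [[-0.004, 0.993, -0.116], [0.0, -0.116, -0.993], [-1.0, -0.004, 0.0]]
ft_force: [-6.8, 1.1, 4.8]
opening: 0.0511
```

Now back towards the robot until it stops.

>>> move_arm([
  [0, -8, 0, 0, 0.6],
  [0, -17, 0, 0, 0.6],
  [0, -26, 0, 0, 0.6],
  [0, -31, 0, 0, 0.6],
  [0, -31, 0, 0, 0.6],
])

```text
time_s: 12.12
eef_pos: [0.5199, 0.0383, 0.1597]
orientation: [[-0.0, 0.993, -0.116], [0.0, -0.116, -0.993], [-1.0, -0.0, -0.0]]
ft_force: [0.4, 1.5, -0.4]
opening: 0.0514
```

>>> move_arm([
  [0, -2, 0, 0, 0.6],
  [0, -4, 0, 0, 0.6],
  [0, -5, 0, 0, 0.6],
  [0, -5, 0, 0, 0.6],
])

```text
time_s: 12.45
eef_pos: [0.5163, 0.0386, 0.1596]
orientation: [[0.0, 0.993, -0.116], [-0.0, -0.116, -0.993], [-1.0, 0.0, 0.0]]
ft_force: [1.0, -0.1, 0.3]
opening: 0.0514
```

>>> move_arm([
  [0, -2, 0, 0, 0.6],
  [0, -4, 0, 0, 0.6],
  [0, -4, 0, 0, 0.6],
])

```text
time_s: 12.7
eef_pos: [0.5119, 0.0391, 0.1594]
orientation: [[-0.0, 0.993, -0.116], [0.0, -0.116, -0.993], [-1.0, -0.0, 0.0]]
ft_force: [-0.9, 0.3, -0.2]
opening: 0.0512
```

>>> move_arm([
  [0, -1, 0, 0, 0.6],
  [0, -2, 0, 0, 0.6],
  [0, -2, 0, 0, 0.6],
])

```text
time_s: 12.95
eef_pos: [0.51, 0.0394, 0.1595]
orientation: [[-0.0, 0.993, -0.116], [0.0, -0.116, -0.993], [-1.0, -0.0, 0.0]]
ft_force: [-0.8, -0.1, -0.2]
opening: 0.0513
```

>>> move_arm([
  [0, -1, 0, 0, 0.6],
  [0, -2, 0, 0, 0.6],
  [0, -2, 0, 0, 0.6],
])

```text
time_s: 13.2
eef_pos: [0.5081, 0.0396, 0.1595]
orientation: [[-0.0, 0.993, -0.116], [0.0, -0.116, -0.993], [-1.0, -0.0, -0.0]]
ft_force: [0.2, 0.2, 0.1]
opening: 0.0511
```

>>> move_arm([
  [0, -1, 0, 0, 0.6],
  [0, -2, 0, 0, 0.6],
  [0, -2, 0, 0, 0.6],
])

```text
time_s: 13.45
eef_pos: [0.5061, 0.0398, 0.1595]
orientation: [[-0.0, 0.993, -0.116], [0.0, -0.116, -0.993], [-1.0, -0.0, -0.0]]
ft_force: [0.1, -0.2, 0.9]
opening: 0.0512
```

>>> move_arm([
  [0, -1, 0, 0, 0.6],
  [0, -2, 0, 0, 0.6],
  [0, -2, 0, 0, 0.6],
])

```text
time_s: 13.7
eef_pos: [0.5044, 0.04, 0.1596]
orientation: [[0.001, 0.993, -0.116], [-0.0, -0.116, -0.993], [-1.0, 0.001, 0.0]]
ft_force: [1.0, 0.0, -0.1]
opening: 0.0513
```

>>> move_arm([
  [0, -1, 0, 0, 0.6],
  [0, -2, 0, 0, 0.6],
  [0, -2, 0, 0, 0.6],
])

```text
time_s: 13.95
eef_pos: [0.5036, 0.0401, 0.1597]
orientation: [[0.003, 0.993, -0.116], [-0.0, -0.116, -0.993], [-1.0, 0.003, -0.0]]
ft_force: [6.1, -0.4, -2.1]
opening: 0.0514
```

The left lever's play is about 13 mm at contact height, so it is the loose one. I'll bring it back to upright gently with the near finger, then fetch the sleeve.

>>> move_arm([
  [0, 10, 0, 0, 0.6],
  [0, 20, 0, 0, 0.6],
  [0, 30, 0, 0, 0.6],
  [0, 36, 0, 0, 0.6],
  [0, 42, 0, 0, 0.6],
])

```text
time_s: 14.37
eef_pos: [0.5447, 0.0353, 0.1592]
orientation: [[-0.001, 0.993, -0.116], [0.0, -0.116, -0.993], [-1.0, -0.001, 0.0]]
ft_force: [-1.4, 0.0, 0.7]
opening: 0.0515
```

>>> move_arm([
  [0, 0, 0, 0, 0.6],
  [0, 0, 0, 0, 0.6],
])

```text
time_s: 14.53
eef_pos: [0.5442, 0.0354, 0.1592]
orientation: [[-0.001, 0.993, -0.116], [0.0, -0.116, -0.993], [-1.0, -0.001, -0.0]]
ft_force: [-0.9, 0.6, 0.9]
opening: 0.0511
```

```bash
python3 go.py 0.527 0.038 0.16
```

```text
t 14.53 pos [0.5442 0.0354 0.1592] shift [ -0.8 -17.4  -0.6] turn 0.0 open 0.0511 F [-0.89  0.59  0.86] dn [-0.001  0.    -1.   ]
```

>>> move_arm([
  [0, -9, 0, 0, 0.6],
  [0, -17, 0, 0, 0.6],
  [-35, -17, 0, 0, 0.6],
  [-75, -17, 0, 0, 0.8],
  [-110, -17, 0, 0, 1],
])

```text
time_s: 14.95
eef_pos: [0.5253, 0.0377, 0.271]
orientation: [[-0.001, 0.993, -0.116], [0.0, -0.116, -0.993], [-1.0, -0.001, -0.0]]
ft_force: [2.0, -0.8, 0.6]
opening: 0.0735
```

```bash
python3 go.py 0.4575 0.315 0.17
```

```text
t 14.95 pos [0.5253 0.0377 0.271 ] shift [ 101.1  -99.2 -267.6] turn 0.0 open 0.0735 F [ 1.95 -0.78  0.56] dn [-0.001  0.    -1.   ]
```

>>> move_arm([
  [0, -99, -267, 0, 1],
  [0, -99, -267, 0, 1],
  [0, -99, -267, 0, 1],
  [0, -99, -267, 0, 1],
  [0, -99, -267, 0, 1],
])

```text
time_s: 15.37
eef_pos: [0.4757, 0.2411, 0.2698]
orientation: [[0.0, 0.993, -0.116], [0.0, -0.116, -0.993], [-1.0, 0.0, -0.0]]
ft_force: [0.8, 0.3, 1.1]
opening: 0.0856
```

```bash
python3 go.py 0.4575 0.315 0.13
```

```text
t 15.37 pos [0.4757 0.2411 0.2698] shift [139.8 -26.7 -71.3] turn -0.0 open 0.0856 F [0.79 0.28 1.09] dn [ 0.  0. -1.]
```

>>> move_arm([
  [0, -26.7, -71, 0, 1],
  [0, -26.7, -71, 0, 1],
  [60, -26.7, -71, 0, 1],
  [120, -26.7, -71, 0, 1],
  [140, -26.7, -71, 0, 1],
])

```text
time_s: 15.78
eef_pos: [0.4581, 0.3143, 0.1441]
orientation: [[0.002, 0.994, -0.113], [0.001, -0.113, -0.994], [-1.0, 0.002, -0.001]]
ft_force: [0.4, -0.6, -0.0]
opening: 0.0854
```

```bash
python3 - <<'E'
from rig import imaging
import cv2
for n,(x,y) in(("side",(130,150)),("top",(110,160))):
    d=imaging.snapshot(n); im=cv2.cvtColor(d["image"],cv2.COLOR_RGB2BGR)
    c=im[y:y+110,x:x+150]
    cv2.imwrite(f"pics/{n}2.png",cv2.resize(c,None,fx=5,fy=5,interpolation=cv2.INTER_CUBIC))
E
python3 go.py 0.4575 0.315 0.013
```

```text
t 15.88 pos [0.4533 0.3112 0.1382] shift [125.1   5.4  -5.1] turn 0.001 open 0.0857 F [-1.01 -1.08  0.08] dn [-0.013 -0.006 -1.   ]
```

View pics/side2.png

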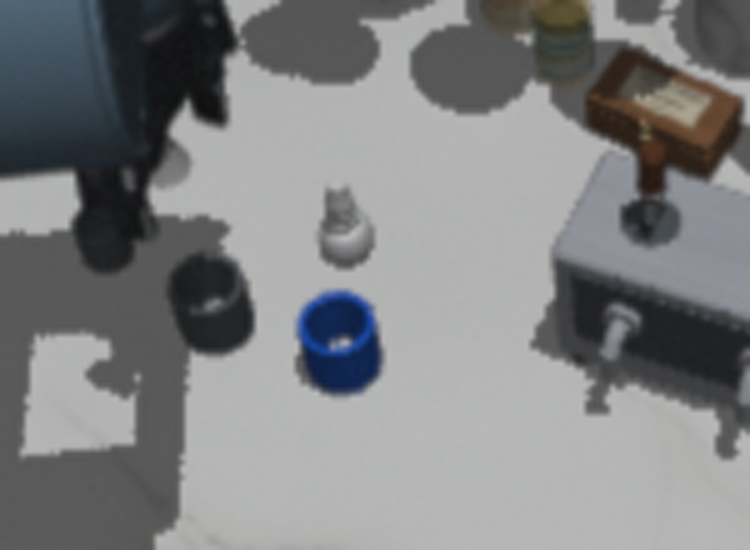

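View pics/top2.png

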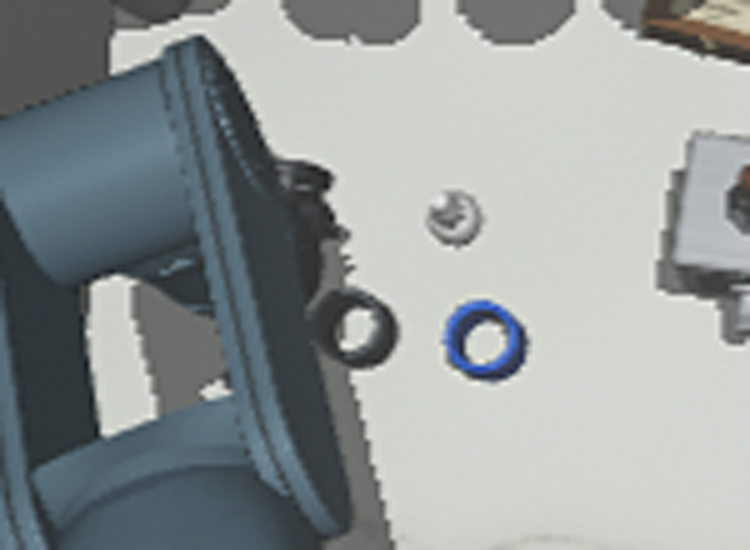

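```bash
python3 - <<'E'
from h import *
print(((proj([[.459,.315,.05],[.459,.315,0],[.4533,.3112,.1382]],"side")-[130,150]+.5)*5-.5).round(1))
def pr(p): 
    q=proj(np.r_[circ(*p,0,.025),circ(*p,.05,.025)],"side");q=(q-[130,150]+.5)*5-.5;return q.min(0).round(1),q.max(0).round(1)
print(pr((.459,.315)))
E
python3 go.py 0.458 0.315 0.013
```

```text
[[207.7 281.3]
 [220.  324.3]
 [186.8 208. ]]
(array([168.3, 249.5]), array([258.2, 356.2]))
t 15.88 pos [0.4533 0.3112 0.1382] shift [125.1   5.9  -5.2] turn 0.001 open 0.0857 F [-1.01 -1.08  0.08] dn [-0.013 -0.006 -1.   ]
```

>>> move_arm([
  [0, 0, 0, 0, 1],
  [0, 0, 0, 0, 1],
  [0, 0, 0, 0, 1],
])

```text
time_s: 16.13
eef_pos: [0.4614, 0.314, 0.1478]
orientation: [[0.005, 0.993, -0.116], [0.002, -0.116, -0.993], [-1.0, 0.005, -0.003]]
ft_force: [0.5, 0.8, 1.2]
opening: 0.085
```

```bash
python3 go.py 0.458 0.315 0.013; python3 - <<'E'
from rig import imaging,telemetry
from h import *
import cv2
s=telemetry.sense();p=np.array(s["eef_pos"]);R=np.array(s["orientation"])
P=[p+R@[-.013,a*.0427,0] for a in(-1,0,1)]
for a in (-1,1): P.append(p+R@[-.013,a*.057,0])
print(((proj(np.array(P),"side")-[130,150]+.5)*5-.5).round(1))
d=imaging.snapshot("side"); im=cv2.cvtColor(d["image"],cv2.COLOR_RGB2BGR)
c=im[150:260,130:280]
cv2.imwrite(f"pics/side3.png",cv2.resize(c,None,fx=5,fy=5,interpolation=cv2.INTER_CUBIC))
E
```

```text
t 16.13 pos [0.4614 0.314  0.1478] shift [134.8  -4.2  -0.2] turn -0.0 open 0.085 F [0.51 0.79 1.24] dn [ 0.005  0.002 -1.   ]
[[147.2 228. ]
 [181.1 174.5]
 [213.9 122.7]
 [135.6 246.3]
 [224.7 105.6]]
```

View pics/side3.png

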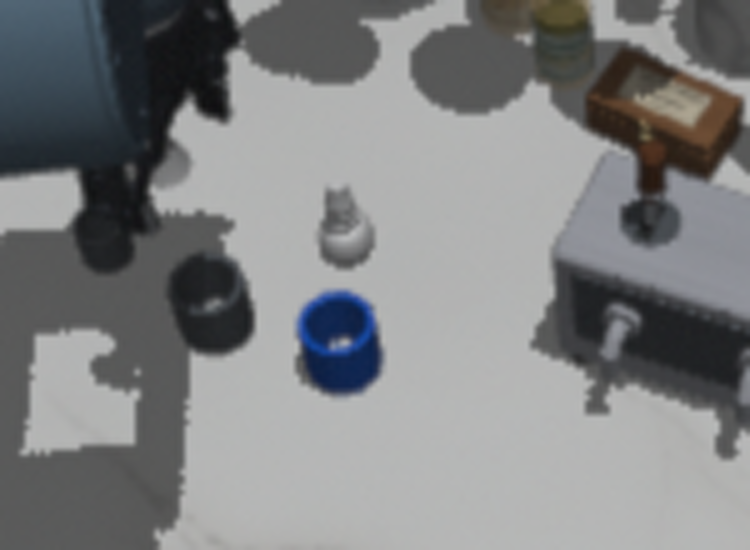

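The dark ring at (105,240) is the small look-alike. The fingers at (150,225) and (212,115) match the predicted tip pixels, so I'll descend slowly.

>>> move_arm([
  [20, -1, 0, 0, 1],
  [40, -1, 0, 0, 1],
  [60, -1, 0, 0, 1],
  [70, -1, 0, 0, 1],
  [70, -1, 0, 0, 1],
])

```text
time_s: 16.6
eef_pos: [0.458, 0.3131, 0.0737]
orientation: [[-0.002, 0.993, -0.116], [-0.001, -0.116, -0.993], [-1.0, -0.002, 0.001]]
ft_force: [0.2, -0.5, -0.4]
opening: 0.0854
```

>>> move_arm([
  [0, 0, 0, 0, 1],
  [0, 0, 0, 0, 1],
  [0, 0, 0, 0, 1],
])

```text
time_s: 16.85
eef_pos: [0.4597, 0.314, 0.0761]
orientation: [[0.003, 0.993, -0.116], [0.001, -0.116, -0.993], [-1.0, 0.003, -0.001]]
ft_force: [-0.1, 0.0, 0.1]
opening: 0.0854
```

```bash
python3 go.py 0.458 0.315 0.013
```

```text
t 16.85 pos [0.4597 0.314  0.0761] shift [63.1 -2.  -0.8] turn 0.0 open 0.0854 F [-0.1   0.02  0.05] dn [ 0.003  0.001 -1.   ]
```

>>> move_arm([
  [18, -1, -1, 0, 1],
  [36, -1, -1, 0, 1],
  [52, -1, -1, 0, 1],
  [60, -1, -1, 0, 1],
  [60, -1, -1, 0, 1],
])

```text
time_s: 17.27
eef_pos: [0.4569, 0.3143, 0.0135]
orientation: [[-0.002, 0.993, -0.116], [-0.001, -0.116, -0.993], [-1.0, -0.002, 0.001]]
ft_force: [1.1, -0.2, 0.3]
opening: 0.0853
```

>>> move_arm([
  [0, 0, 0, 0, 1],
  [0, 0, 0, 0, 0.7],
  [0, 0, 0, 0, 0.7],
  [0, 0, 0, 0, 0.62],
  [0, 0, 0, 0, 0.62],
], squeeze=25)

```text
time_s: 17.68
eef_pos: [0.458, 0.3148, 0.0152]
orientation: [[0.001, 0.993, -0.116], [0.0, -0.116, -0.993], [-1.0, 0.001, -0.001]]
ft_force: [0.4, 0.2, -0.0]
opening: 0.0526
```

>>> move_arm([
  [0, 0, 0, 0, 0.5],
  [0, 0, 0, 0, 0.5],
  [0, 0, 0, 0, 0.5],
  [0, 0, 0, 0, 0.5],
], squeeze=25)

```text
time_s: 18.02
eef_pos: [0.4579, 0.3148, 0.0153]
orientation: [[0.001, 0.993, -0.116], [0.0, -0.116, -0.993], [-1.0, 0.001, -0.0]]
ft_force: [-1.6, -0.2, 5.5]
opening: 0.0489
```

>>> move_arm([
  [-10, 0, 0, 0, 0.45],
  [-25, 0, 0, 0, 0.45],
  [-40, 0, 0, 0, 0.45],
  [-50, 0, 0, 0, 0.45],
  [-50, 0, 0, 0, 0.45],
], squeeze=30)

```text
time_s: 18.43
eef_pos: [0.4592, 0.3153, 0.0671]
orientation: [[0.004, 0.993, -0.116], [0.002, -0.116, -0.993], [-1.0, 0.004, -0.002]]
ft_force: [0.1, 0.3, -1.4]
opening: 0.0494
```

>>> move_arm([
  [-30, 0, 0, 0, 0.45],
  [-60, 0, 0, 0, 0.45],
  [-90, 0, 0, 0, 0.45],
  [-120, 0, 0, 0, 0.45],
  [-150, 0, 0, 0, 0.45],
], squeeze=30)

```text
time_s: 18.85
eef_pos: [0.4571, 0.3144, 0.2152]
orientation: [[-0.001, 0.993, -0.116], [-0.0, -0.116, -0.993], [-1.0, -0.001, 0.001]]
ft_force: [0.5, 0.2, 0.1]
opening: 0.0494
```

>>> move_arm([
  [-30, 0, 0, 0, 0.45],
  [-50, 0, 0, 0, 0.45],
  [-50, 0, 0, 0, 0.45],
  [-50, 0, 0, 0, 0.45],
  [-50, 0, 0, 0, 0.45],
], squeeze=30)

```text
time_s: 19.27
eef_pos: [0.4569, 0.3142, 0.2628]
orientation: [[-0.002, 0.993, -0.116], [-0.001, -0.116, -0.993], [-1.0, -0.002, 0.001]]
ft_force: [0.2, -0.2, -2.2]
opening: 0.0488
```

```bash
python3 go.py 0.5269 0.0380 0.265; python3 - <<'E'
from rig import imaging,telemetry
from h import *
import cv2
for n,(x,y) in(("side",(110,100)),("top",(110,140))):
    d=imaging.snapshot(n); im=cv2.cvtColor(d["image"],cv2.COLOR_RGB2BGR)
    cv2.imwrite(f"pics/{n}4.png",cv2.resize(im[y:y+120,x:x+150],None,fx=5,fy=5,interpolation=cv2.INTER_CUBIC))
E
```

```text
t 19.27 pos [0.4569 0.3142 0.2628] shift [ -2.1 101.5 266.3] turn -0.0 open 0.0488 F [ 0.17 -0.19 -2.17] dn [-0.002 -0.001 -1.   ]
```

View pics/side4.png

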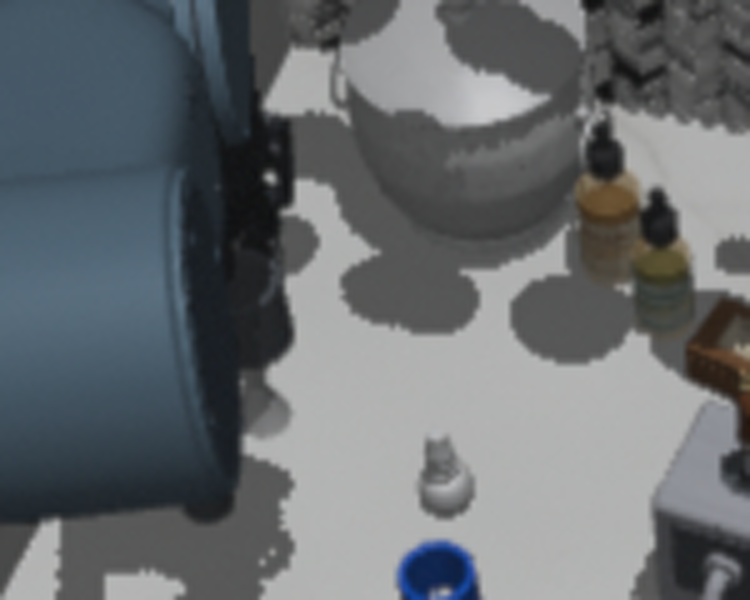

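View pics/top4.png

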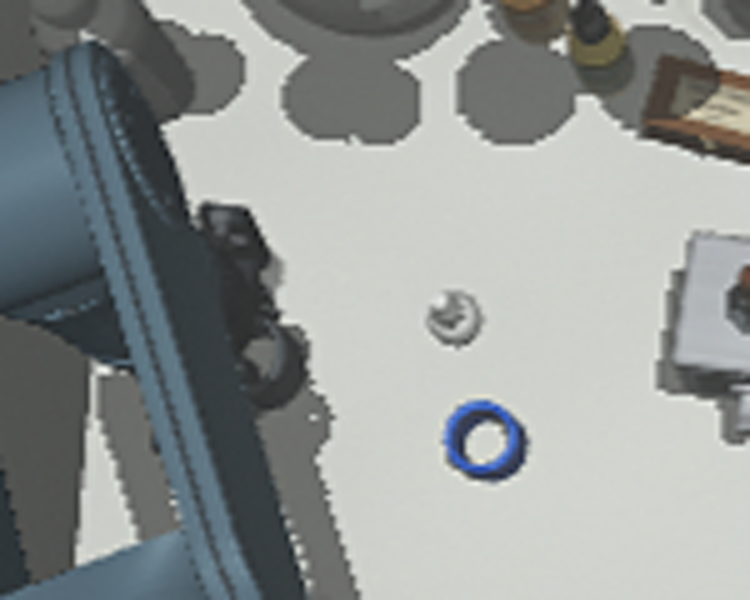

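The sleeve is held, visible under the fingers at top-view crop (270,365). Now I'll carry it over to the left lever.

>>> move_arm([
  [-2, 13, 33, 0, 0.45],
  [-2, 26, 67, 0, 0.45],
  [-2, 39, 102, 0, 0.45],
  [-2, 52, 137, 0, 0.45],
  [-2, 65, 170, 0, 0.45],
], squeeze=30)

```text
time_s: 19.78
eef_pos: [0.5019, 0.1365, 0.2649]
orientation: [[-0.003, 0.993, -0.115], [-0.0, -0.115, -0.993], [-1.0, -0.003, 0.001]]
ft_force: [0.4, -0.1, -1.1]
opening: 0.0489
```

```bash
python3 go.py 0.5269 0.0380 0.265
```

```text
t 19.78 pos [0.5019 0.1365 0.2649] shift [-0.1 36.2 95. ] turn 0.001 open 0.0489 F [ 0.36 -0.07 -1.14] dn [-0.003 -0.    -1.   ]
```

>>> move_arm([
  [0, 12, 33, 0, 0.45],
  [0, 24, 64, 0, 0.45],
  [0, 33, 86, 0, 0.45],
  [0, 36, 95, 0, 0.45],
  [0, 36, 95, 0, 0.45],
])

```text
time_s: 20.2
eef_pos: [0.5272, 0.0378, 0.265]
orientation: [[-0.003, 0.993, -0.119], [0.0, -0.119, -0.993], [-1.0, -0.003, 0.0]]
ft_force: [0.4, -0.1, -1.3]
opening: 0.0491
```

>>> move_arm([
  [0, 0, 0, 0, 0.45],
  [0, 0, 0, 0, 0.45],
  [0, 0, 0, 0, 0.45],
])

```text
time_s: 20.45
eef_pos: [0.5268, 0.0412, 0.2663]
orientation: [[-0.001, 0.993, -0.114], [0.001, -0.114, -0.993], [-1.0, -0.001, -0.0]]
ft_force: [-0.2, 0.2, -1.7]
opening: 0.0495
```

```bash
python3 go.py 0.5269 0.0380 0.135; python3 - <<'E'
from rig import imaging,telemetry
from h import *
import cv2
s=telemetry.sense();p=np.array(s["eef_pos"]);R=np.array(s["orientation"])
P=np.array([[.5269,.0378,.19],[.5269,.0378,.15],p-[0,0,.0153],p+[0,0,.035]])
for n,(x,y) in(("side",(200,100)),("top",(210,150))):
    d=imaging.snapshot(n); im=cv2.cvtColor(d["image"],cv2.COLOR_RGB2BGR)
    cv2.imwrite(f"pics/{n}5.png",cv2.resize(im[y:y+120,x:x+150],None,fx=5,fy=5,interpolation=cv2.INTER_CUBIC))
    print(n,((proj(P,n)-[x,y]+.5)*5-.5).round(1).tolist())
E
```

```text
t 20.45 pos [0.5268 0.0412 0.2663] shift [131.3   0.5   3.3] turn 0.002 open 0.0495 F [-0.19  0.15 -1.67] dn [-0.001  0.001 -1.   ]
side [[299.4, 404.7], [300.2, 444.7], [292.2, 338.8], [290.9, 281.8]]
top [[250.7, 234.7], [253.7, 248.8], [240.0, 211.3], [235.3, 190.2]]
```

View pics/side5.png

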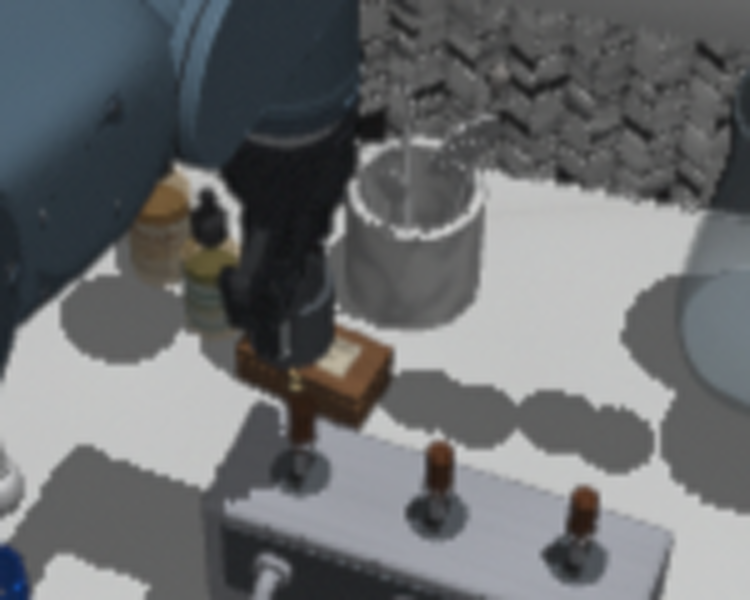

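View pics/top5.png

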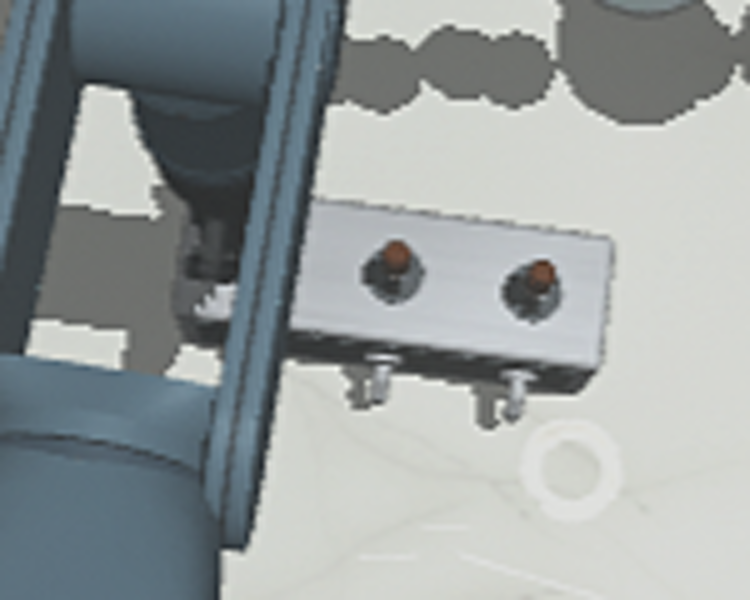

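The lever stands upright at side crop (302,400), and the sleeve hangs above it where predicted. I'll lower in steps with force checks.

>>> move_arm([
  [10, 0.5, 1, 0, 0.45],
  [20, 0.5, 1, 0, 0.45],
  [30, 0.5, 1, 0, 0.45],
  [40, 0.5, 1, 0, 0.45],
  [40, 0.5, 1, 0, 0.45],
])

```text
time_s: 20.97
eef_pos: [0.526, 0.0389, 0.2233]
orientation: [[-0.005, 0.993, -0.116], [0.001, -0.116, -0.993], [-1.0, -0.005, -0.0]]
ft_force: [-0.8, -0.3, -1.2]
opening: 0.0492
```

>>> move_arm([
  [0, 0, 0, 0, 0.45],
  [0, 0, 0, 0, 0.45],
  [0, 0, 0, 0, 0.45],
])

```text
time_s: 21.22
eef_pos: [0.5281, 0.0385, 0.227]
orientation: [[0.001, 0.993, -0.116], [-0.0, -0.116, -0.993], [-1.0, 0.001, -0.0]]
ft_force: [-0.1, -0.3, -0.8]
opening: 0.0494
```

```bash
python3 go.py 0.5269 0.0380 0.1353
```

```text
t 21.22 pos [0.5281 0.0385 0.227 ] shift [91.7 -1.2  0.7] turn -0.0 open 0.0494 F [-0.12 -0.34 -0.77] dn [ 0.001 -0.    -1.   ]
```

>>> move_arm([
  [8, -0.5, 0, 0, 0.45],
  [16, -0.5, 0, 0, 0.45],
  [24, -0.5, 0, 0, 0.45],
  [32, -0.5, 0, 0, 0.45],
  [36, -0.5, 0, 0, 0.45],
])

```text
time_s: 21.63
eef_pos: [0.5263, 0.0388, 0.1887]
orientation: [[-0.002, 0.993, -0.116], [0.0, -0.116, -0.993], [-1.0, -0.002, -0.0]]
ft_force: [-0.3, -0.7, -0.5]
opening: 0.049
```

>>> move_arm([
  [8, 0, 0, 0, 0.45],
  [16, 0, 0, 0, 0.45],
  [24, 0, 0, 0, 0.45],
  [32, 0, 0, 0, 0.45],
  [36, 0, 0, 0, 0.45],
])

```text
time_s: 22.05
eef_pos: [0.5265, 0.0388, 0.153]
orientation: [[-0.002, 0.993, -0.116], [0.0, -0.116, -0.993], [-1.0, -0.002, -0.0]]
ft_force: [-0.5, -0.5, -0.7]
opening: 0.0495
```

>>> move_arm([
  [2, 0, 0, 0, 0.45],
  [4, 0, 0, 0, 0.45],
  [6, 0, 0, 0, 0.45],
  [8, 0, 0, 0, 0.45],
  [8, 0, 0, 0, 0.45],
])

```text
time_s: 22.47
eef_pos: [0.5271, 0.0387, 0.1464]
orientation: [[-0.0, 0.993, -0.116], [0.0, -0.116, -0.993], [-1.0, -0.0, -0.0]]
ft_force: [-0.2, 0.6, -1.5]
opening: 0.0496
```

>>> move_arm([
  [0, 0, 0, 0, 0.45],
  [0, 0, 0, 0, 0.45],
])

```text
time_s: 22.63
eef_pos: [0.5273, 0.0387, 0.1467]
orientation: [[0.0, 0.993, -0.116], [-0.0, -0.116, -0.993], [-1.0, 0.0, 0.0]]
ft_force: [0.2, -0.3, -1.2]
opening: 0.0492
```

```bash
python3 go.py 0.5269 0.0380 0.1353; python3 - <<'E'
from rig import imaging
import cv2
for n,(x,y) in(("side",(200,120)),):
    d=imaging.snapshot(n); im=cv2.cvtColor(d["image"],cv2.COLOR_RGB2BGR)
    cv2.imwrite(f"pics/{n}6.png",cv2.resize(im[y:y+110,x:x+140],None,fx=5,fy=5,interpolation=cv2.INTER_CUBIC))
E
```

```text
t 22.63 pos [0.5273 0.0387 0.1467] shift [11.4 -0.4  0.7] turn 0.0 open 0.0492 F [ 0.17 -0.27 -1.16] dn [ 0. -0. -1.]
```

View pics/side6.png

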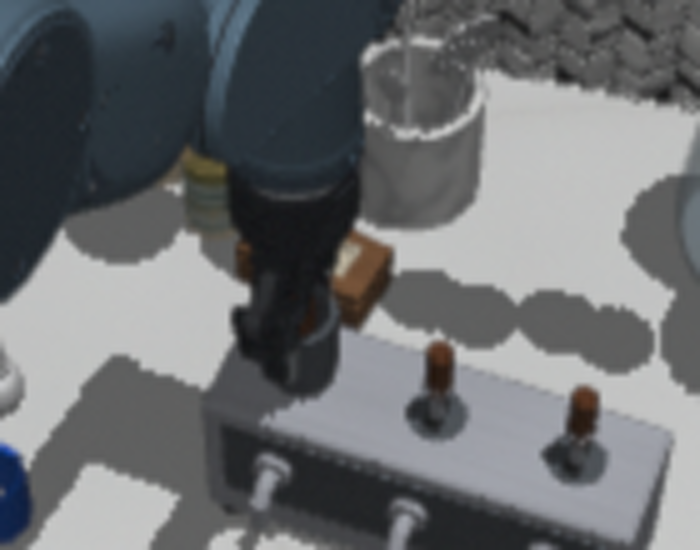

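The sleeve is over the handle, with the brown barrel visible inside it at (312,320). I'll lower it gently to contact.

>>> move_arm([
  [2, 0, 0, 0, 0.45],
  [4, 0, 0, 0, 0.45],
  [6, 0, 0, 0, 0.45],
  [8, 0, 0, 0, 0.45],
  [8, 0, 0, 0, 0.45],
])

```text
time_s: 23.1
eef_pos: [0.5268, 0.0388, 0.1379]
orientation: [[-0.001, 0.993, -0.116], [0.0, -0.116, -0.993], [-1.0, -0.001, -0.0]]
ft_force: [-0.1, 0.1, -0.5]
opening: 0.049
```

>>> move_arm([
  [1, 0, 0, 0, 0.45],
  [2, 0, 0, 0, 0.45],
  [2, 0, 0, 0, 0.45],
])

```text
time_s: 23.35
eef_pos: [0.5271, 0.0387, 0.1363]
orientation: [[-0.0, 0.993, -0.116], [0.0, -0.116, -0.993], [-1.0, -0.0, 0.0]]
ft_force: [0.2, 0.4, -1.3]
opening: 0.0492
```

>>> move_arm([
  [1, 0, 0, 0, 0.45],
  [1, 0, 0, 0, 0.45],
  [1, 0, 0, 0, 0.45],
])

```text
time_s: 23.6
eef_pos: [0.5272, 0.0387, 0.1355]
orientation: [[0.0, 0.993, -0.116], [0.0, -0.116, -0.993], [-1.0, 0.0, -0.0]]
ft_force: [0.1, 0.4, -0.6]
opening: 0.049
```

>>> move_arm([
  [1, 0, 0, 0, 0.45],
  [1, 0, 0, 0, 0.45],
  [1, 0, 0, 0, 0.45],
])

```text
time_s: 23.85
eef_pos: [0.5273, 0.0387, 0.1354]
orientation: [[0.001, 0.993, -0.116], [-0.0, -0.116, -0.993], [-1.0, 0.001, 0.0]]
ft_force: [-1.2, 0.6, 5.7]
opening: 0.049
```

>>> move_arm([
  [0.5, 0, 0, 0, 0.45],
  [0.5, 0, 0, 0, 0.45],
  [0.5, 0, 0, 0, 0.45],
])

```text
time_s: 24.1
eef_pos: [0.5273, 0.0387, 0.1353]
orientation: [[0.001, 0.993, -0.116], [-0.0, -0.116, -0.993], [-1.0, 0.001, 0.0]]
ft_force: [-3.4, 0.1, 8.8]
opening: 0.049
```

Contact came at z = 0.1354 m, as predicted for fully seated. I'll ease off and release.

>>> move_arm([
  [-1, 0, 0, 0, 0.58],
  [-1, 0, 0, 0, 0.62],
  [-1, 0, 0, 0, 0.68],
  [-1, 0, 0, 0, 0.72],
  [-1, 0, 0, 0, 0.75],
])

```text
time_s: 24.52
eef_pos: [0.5272, 0.0387, 0.1348]
orientation: [[-0.0, 0.993, -0.116], [0.0, -0.116, -0.993], [-1.0, -0.0, -0.0]]
ft_force: [0.5, 0.5, -0.4]
opening: 0.064
```

>>> move_arm([
  [0, 0, 0, 0, 0.8],
  [0, 0, 0, 0, 0.8],
  [-10, 0, 0, 0, 0.8],
  [-20, 0, 0, 0, 0.8],
  [-30, 0, 0, 0, 0.8],
])

```text
time_s: 24.93
eef_pos: [0.5274, 0.0387, 0.1663]
orientation: [[0.001, 0.993, -0.116], [-0.0, -0.116, -0.993], [-1.0, 0.001, 0.0]]
ft_force: [-0.3, 0.5, -0.4]
opening: 0.0684
```

>>> move_arm([
  [-20, 0, 0, 0, 0.8],
  [-45, 0, 0, 0, 0.8],
  [-75, 0, 0, 0, 0.8],
  [-100, 0, 0, 0, 0.8],
  [-100, 0, 0, 0, 0.8],
])

```text
time_s: 25.35
eef_pos: [0.5301, 0.0384, 0.2723]
orientation: [[0.012, 0.993, -0.116], [-0.002, -0.116, -0.993], [-1.0, 0.012, 0.0]]
ft_force: [0.1, -0.8, 0.7]
opening: 0.0681
```

>>> move_arm([
  [0, -35, 0, 0, 0.8],
  [0, -70, 0, 0, 0.8],
  [0, -105, 0, 0, 0.8],
  [0, -140, 0, 0, 0.8],
  [0, -150, 0, 0, 0.8],
])

```text
time_s: 25.77
eef_pos: [0.3736, 0.057, 0.2652]
orientation: [[-0.002, 0.993, -0.115], [0.0, -0.115, -0.993], [-1.0, -0.002, -0.0]]
ft_force: [-0.6, 0.1, -0.3]
opening: 0.0685
```

```bash
python3 - <<'E'
from rig import imaging
from h import *
import cv2
P=np.r_[circ(.5273,.0387,.12,.025)];Q=circ(.5273,.0387,.17,.025)
for n,(x,y) in(("side",(200,120)),("top",(210,150))):
    d=imaging.snapshot(n); im=cv2.cvtColor(d["image"],cv2.COLOR_RGB2BGR)
    cv2.imwrite(f"pics/{n}7full.png",im)
    cv2.imwrite(f"pics/{n}7.png",cv2.resize(im[y:y+110,x:x+140],None,fx=5,fy=5,interpolation=cv2.INTER_CUBIC))
    for c in(P,Q):
        q=(proj(c,n)-[x,y]+.5)*5-.5;print(n,q.min(0).round(0),q.max(0).round(0))
E
```

```text
side [259. 340.] [340. 406.]
side [257. 291.] [340. 358.]
top [216. 221.] [293. 296.]
top [211. 202.] [291. 281.]
```

View pics/side7.png

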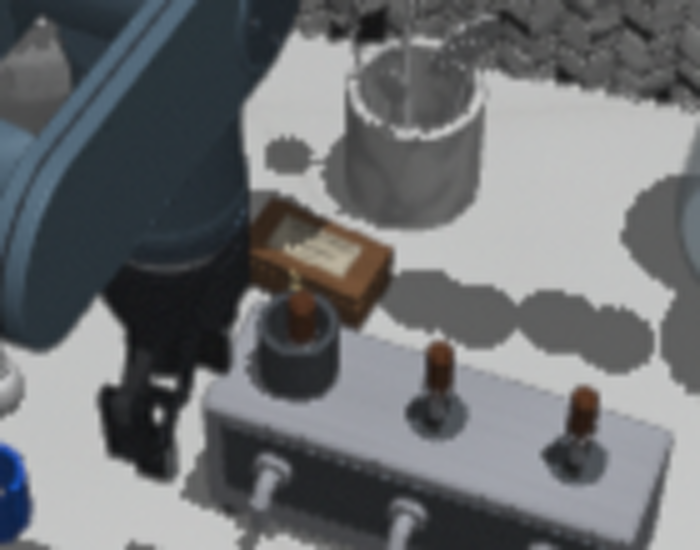

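View pics/top7full.png

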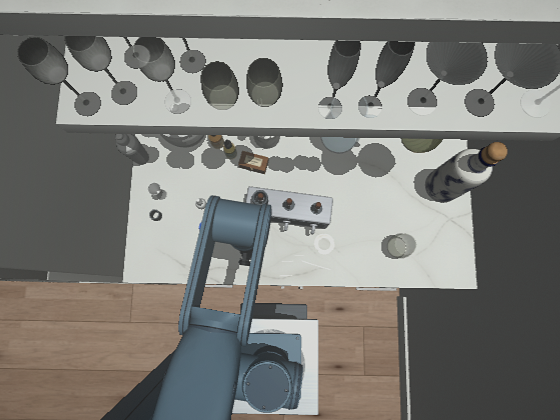

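The sleeve stands upright over the left lever: side crop x 258–340, y 290–400, against a predicted 257–340, 291–406 when fully seated. The glass at (400,246), jigger at (155,190) and stopper at (201,203) are unmoved, and the arm is clear.

>>> move_arm([
  [0, 0, 0, 0, 0.8],
  [0, 0, 0, 0, 0.8],
  [0, 0, 0, 0, 0.8],
  [0, 0, 0, 0, 0.8],
  [0, 0, 0, 0, 0.8],
])

```text
time_s: 26.28
eef_pos: [0.3788, 0.0559, 0.2647]
orientation: [[-0.001, 0.993, -0.116], [0.0, -0.116, -0.993], [-1.0, -0.001, -0.0]]
ft_force: [0.1, -0.2, -0.6]
opening: 0.0685
```

```bash
python3 -c "
from rig import ctrl
print(ctrl.finish_job())"
```

```text
the job is handed in; nothing more can be done
None
```

The left lever is the loose one. The steel lock-off sleeve now stands over it on the dispenser's top, released, and the job was handed in at about 26 s.

- **Finding it:** I nudged each lever away and then back to its stop, with the open fingers astride the handle. The right and middle levers had about 3.5 mm and 3.3 mm of total play at contact height. The left had about 13 mm. Sideways pushes stayed at about 10 N or less.
- **Placing it:** I set the left lever upright, then lowered the sleeve until it touched the top at the predicted height (tool at 0.1354 m, contact force about 9 N). I then eased off and let go.
- **Last checks:** The final side picture shows the sleeve upright over the lever with the handle top showing. Its outline is within about 1 px of the seated prediction. The glass, jigger and stopper look unmoved by eye, and the arm is clear of everything.
- **Disagreements:** The camera fit put the levers about 2 mm farther away than they felt, so I used the felt position. The gripper read 49 mm on the 50 mm sleeve. Neither affected the result, and no check failed.

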